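Wedge up the vial tray of a lab sampler and hold it

ROBOT

A 6-joint arm with a two-finger parallel gripper is mounted at the origin on the work surface. World frame = base frame: x ahead of the robot, y to its left, z up, the work surface at z = 0. Lengths are in m, angles in degrees, forces in N, time in s.
With the tool pointing down it reaches from about 0.3 to 0.75 m from the base axis. Payload 8.5 kg.
Tool frame: the origin (TCP) lies midway between the tips of the shut fingers; the grasp point (between the pads) lies 19 mm behind it; y points along the fingers, x is the direction in which the jaws open and shut, and the axes are right-handed (so a half turn about y gives the same grasp; the last joint's range is limited). The gripper opens to 85 mm and grips with 20 to 120 N. Pads are 22 mm wide; open, the fingers measure 114 mm over their backs; the gripper's body (76 mm by 85 mm) begins 54 mm behind the grasp point. The pads swing forward as they close: fully open they stand 13 mm farther back than shut.
Start: joints at [60.143, 21.807, 74.336, -0, 83.858, -12.336], TCP at [0.166, 0.524, 0.231] pointing down, gripper open.
Joint ranges: [-178.18, 178.18], [-50.72, 133.34], [12.68, 142.11], [-81.47, 261.47], [9.98, 163.14], [-165.26, 165.26]. Speed limits (degrees/s): [136.94, 136.94, 180, 180, 180, 180].

INTERFACE

Orientations are given as a 3x3 rotation matrix whose columns are the frame's x, y, z axes.
In Python, from rig import env gives the robot as it stands.
- The arm moves only by the tool carry_out, never from a script. Its argument "plan" is a list of rows, each a list of 3 entries, a list of its own where there are three numbers: the shift along the tool's x, y, z in m, then the turn, a rotation vector about the tool's x, y, z in degrees, then the finger opening in m, from 0 to 0.0854. In form: [[[dx, dy, dz], [ax, ay, az], jaw], ...]. A call has 1 to 8 rows; each row shifts and turns the commanded pose from where the row before left it, along the tool's axes as they then stand; what a row does not reach is not made up. A row lasts 1/8 s, in which the tool goes at most 62.5 mm and 10.7 degrees, less where a joint would pass 70% of its speed; a pose out of reach is approached as far as the arm can. A call is refused whole if a number of a shift passes 0.0625 or a number of a turn 10.7, either way. A call with a gripper value outside its range is refused whole. The fingers move at their own pace and stop on an object; "force" is the grip in N (left out, the last holds). Time passes only in rows, so rows that do not move let the fingers close. It gives the time, the measured TCP pose, the force and the opening at its end, in the units of the state.
- env.observe(): the state, without advancing time (a new reading comes with each control period).
- env.get_image(name): name is "scene" or "top" or "wrist"; returns a dict with "image" (420x560x3 uint8, red, green, blue), "vfov" (degrees; the focal length in pixels is half the picture's height over the tangent of half this angle, whatever the lens; pixels are square), "cx", "cy" (the principal point, pixels), "rvec" (rotation vector, rad) and "tvec" (3), from world to camera coordinates, as OpenCV has them; the wrist camera has in their place "tool_from_camera" (4x4, takes a point from camera to tool coordinates, whose origin is the TCP and whose axes are the tool frame's). Camera axes: x right, y down, z forward; pixel columns grow to the right and rows downward; lengths in m; the calibration is good to about 2 mm. The wrist camera is an equidistant fisheye: a pixel r from the principal point sees the ray r / f radians off the axis. A picture is of the moment at which its call begins: read the wrist's pose just before it. There is no depth.
- env.close_job(): hands the job in, once; it reports no verdict.
Trained networks look in a picture, given as the dict that the camera call returned (one of the last four; its "shot" number tells which), for a name from the list of things; names that differ only in an ending like _2 or _b are one class to them, and where a whole thing is asked for, a point or a joint stands for the part that bears it (a point fixed in the world has none). Each returns a list of dicts, best first, with "conf" (0 to 1); they miss things now and then, are a little off and sometimes report something else, mostly with a low value. They report only what shows in the picture. A call takes as long as a camera call. They do not tell look-alikes from the thing itself.
- env.outline_of(target, picture): "mask" (420x560 bool, what is visible of it) and "pixel" ([row, column] in pixels, amid what is visible of it).
The state is a dict: "time_s": time; "q": joint angles; "qvel": joint speeds; "joint_efforts": joint torques, N m; "position": TCP position; "tool_rot": TCP orientation; "ft_force": force on the tool from outside, world axes, zero at the start; "wrist_torque": the same for the moment, N m; "grip_width": finger opening in m.
Only numpy, scipy, OpenCV 4.12 (cv2) and the standard library are available. Lean on these libraries where they do the work, as an engineer would, in place of code of your own. Each camera call takes 0.05 s, during which the arm holds its last target.

TASK

The vial tray of the sampler has to be propped up for levelling: pick up the orange wedge, set it flat on the sampler's grey base plate in front of the tray with its thin end towards the tray, and push it straight in under the middle of the tray's dark front bar until the tray just lifts off its two black rest pads, by about 4 mm and not more than 7 mm. Finish while still gripping the wedge there, flat on the plate with the tray resting on its ramp; the robot itself must not touch the tray, and the other things on the bench stay as they are.

Things in the scene. Friction and masses are not known exactly. Their poses are not given: they have to be found in the camera images.
- sampler: fixed grey base plate, 380 x 200 mm, 10 mm thick. Origin on the bench, midway across, straight below the tray's front bar. x points from the bare apron (reaching to x = -150 mm) to the rear, under the tray: the way to push; y across, z up. Two black rest pads under the bar's ends (y = +-86 mm, 20 mm wide) carry it; between them the gap under the bar is free.
- lip (a point): lowest point of the dark bar, 10 mm thick, along the front edge of the white vial tray, midway across. Tray down on its pads: 22 mm above the bench, 12 mm above the plate; its rise above that is the lift. The tray is hinged 200 mm behind the bar, 30 mm above the bench, so only its front swings up; 2 to 6 N of weight at the bar. Vial caps reach 66 mm above the bench, from 60 mm behind the bar on.
- wedge_grip (a point): loose orange wedge, about 120 g: centre of its grip block (35 mm long in x, 24 wide in y, 44 high, black ribs), so 22 mm above what it stands on. x points to the thin end, z up. The 24 mm wide ramp rises straight from 4 mm high at the thin end (97.5 mm ahead of this point) to 26 mm at the block's front (17.5 mm ahead).
- wedge_tip (a point): middle of the wedge's thin end, at its underside; axes as the grip block's. Wedge flat on the plate: the bar touches the ramp with this point about 28 mm past the bar's middle (along the sampler's x); each further 3.6 mm lifts the bar 1 mm (about 43 mm past: 4 mm lift). Pushing takes up to about 20 N.
- shim: bystander: loose flat aluminium shim bar, 100 x 30 x 12 mm; origin at its underside's centre. Leave it alone.
- reagent_a: bystander: amber bottle with blue cap, 56 mm across, 110 mm high; origin at the underside's centre
- reagent_b: bystander: amber jar with white cap, 60 mm across, 100 mm high; origin at the underside's centre
- driver: bystander: screwdriver with green handle, 140 mm long, lying along its x axis
- beaker: bystander: glass beaker, 68 mm across, 90 mm high; origin at the underside's centre
- wash: bystander: white wash bottle with yellow cap, 70 mm across, 170 mm high; origin at the underside's centre
- tipbox: bystander: blue tip box 85 x 120 x 60 mm; origin at the underside's centre
Not all that is in view belongs to the job. Several things look just like the part that bears wedge_grip: the one meant starts farthest to the robot's left.

How it is judged (in metres and radians):
On the way:
1. the wedge is flat on the base plate in front of the tray, pointing under the middle of the bar, the tray still down (z of wedge_grip in the frame of sampler between 0.029 and 0.035 m and angle between wedge_grip's own z axis and vertical below 0.12 rad and y of wedge_tip in the frame of sampler between -0.06 and 0.06 m and angle between the x axis of wedge_grip and the x axis of sampler, either way round below 0.25 rad and x of wedge_tip in the frame of sampler between -0.14 and 0.032 m and z of lip in the frame of sampler below 0.0235 m), for 0.1 s.
At the end, for the whole second after the job is handed in: Gripper still holds the wedge (over 2 N), at rest, flat on the plate (within 3 mm, 0.12 rad), within 0.25 rad of straight in and 60 mm of the middle; the tray rests on it (over 0.8 N), its bar 1.2 to 8 mm above its place on the pads; the robot does not touch the tray (z of lip in the frame of sampler between 0.0232 and 0.03 m and z of wedge_grip in the frame of sampler between 0.029 and 0.035 m and angle between wedge_grip's own z axis and vertical below 0.12 rad and y of wedge_tip in the frame of sampler between -0.06 and 0.06 m and angle between the x axis of wedge_grip and the x axis of sampler, either way round below 0.25 rad and x of wedge_tip in the frame of sampler between 0.03 and 0.075 m and contact force between wedge and tray above 0.8 N and contact force between the fingers and wedge above 2 N and contact force between each of the arm, the fingers and tray below 0.3 N and linear speed of wedge below 0.02 m/s and angular speed of tray below 0.1 rad/s); the arm keeps its last pose, push and grip.
It fails at once if the robot pushes or lifts the tray itself (contact force between any of the arm, the fingers and tray above 3 N).
It fails at once if the tray is thrown up by more than 12 mm (z of lip in the frame of sampler above 0.034 m).
It fails at once if a bystander is shifted by more than 30 mm or tipped over (distance of any of shim, reagent_a, reagent_b, driver, beaker, wash, tipbox from where it was at the start of the episode above 0.03 m or angle between any of reagent_a, reagent_b, beaker, wash, tipbox's own z axis and vertical above 0.5 rad).
It also fails if it takes over 48 s, if anything falls off the work surface, if the arm or the gripper's body presses on something with over 40 N, if the wrist force passes 120 N, or if a joint passes its speed limit or range.

## Working session

There is one attempt and no reset: what is moved stays moved. The work goes in short steps, Python scripts to look and compute and a tool call to move; the robot and the scene stay as the last step left them, time stands still between calls to the robot, and variables do not carry over. Pictures are saved under pics/ and viewed, and the job is handed in when it is done.

Besides the shell and the picture viewer there is one more tool, called by a JSON object that holds its "fn" and its "kwargs", one argument or row to a line. carry_out: Moves the arm, as the interface text tells. Its arguments: {"type":"object","properties":{"plan":{"type":"array","items":{"type":"array"}},"force":{"type":"number"}},"required":["plan"]}

```bash
ls; mkdir -p pics; python3 - <<'E'
from rig import env
import cv2,numpy as np,pickle
o=env.observe()
print({k:np.round(v,3).tolist() for k,v in o.items()})
for n in ["scene","top","wrist"]:
    p=env.get_image(n); cv2.imwrite(f"pics/{n}0.png",p["image"][:,:,::-1])
    print(n,{k:(np.round(v,4).tolist() if k!="image" else 0) for k,v in p.items()})
    pickle.dump(p,open(f"pics/{n}0.pkl","wb"))
    for t in (["wedge_grip","sampler","shim"]):
        for d in env.outline_of(t,p):
            print(n,t,round(d["conf"],2),np.round(d["pixel"]),d["mask"].sum())
E
```

```text
pics
{'time_s': 0.0, 'q': [60.145, 21.84, 74.385, 0.001, 83.858, -12.337], 'qvel': [0.038, -0.098, 0.046, 0.004, -0.112, -0.075], 'joint_efforts': [-0.0, -44.844, -23.128, -0.0, 0.005, -0.0], 'position': [0.165, 0.524, 0.231], 'tool_rot': [[0.301, -0.001, -0.954], [0.954, -0.001, 0.301], [-0.001, -1.0, 0.0]], 'ft_force': [-0.649, -0.536, 1.107], 'wrist_torque': [-0.063, 0.017, -0.031], 'grip_width': 0.086}
scene {'image': 0, 'vfov': 45.5348, 'cx': 282.5038, 'cy': 209.0426, 'rvec': [2.2347, 1.0029, -0.3775], 'tvec': [-0.2695, -0.32, 2.1582], 'shot': 1}
scene wedge_grip 0.78 [237. 161.] 293
scene wedge_grip 0.77 [282. 135.] 309
scene wedge_grip 0.65 [232. 239.] 290
scene wedge_grip 0.54 [152. 394.] 112
scene sampler 0.8 [235. 335.] 4865
scene shim 0.66 [162. 343.] 163
top {'image': 0, 'vfov': 46.0463, 'cx': 276.7194, 'cy': 214.452, 'rvec': [2.1706, -2.1203, 0.1516], 'tvec': [-0.0902, 0.4952, 1.5805], 'shot': 2}
top wedge_grip 0.81 [241. 452.] 290
top wedge_grip 0.68 [212. 340.] 323
top wedge_grip 0.55 [268. 402.] 271
top wedge_grip 0.16 [226. 401.] 419
top sampler 0.6 [163. 264.] 6580
top shim 0.76 [222. 170.] 284
wrist {'image': 0, 'vfov': 65.7065, 'cx': 279.5854, 'cy': 206.9359, 'tool_from_camera': [[1.0, -0.0005, 0.0001, 0.0003], [-0.0003, -0.3035, 0.9528, -0.143], [-0.0004, -0.9528, -0.3035, 0.0774], [0.0, 0.0, 0.0, 1.0]], 'shot': 3}
wrist wedge_grip 0.61 [392.   8.] 267
wrist sampler 0.62 [414. 114.] 374
```

View pics/scene0.png

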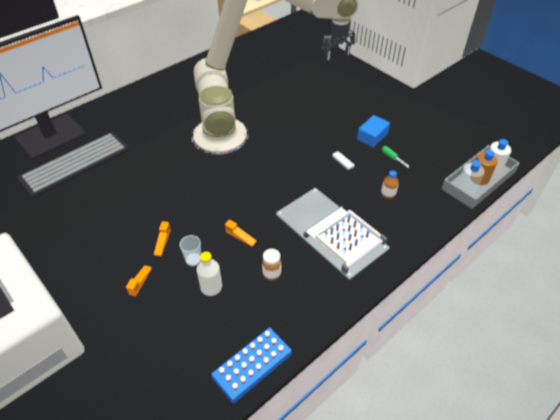

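View pics/top0.png

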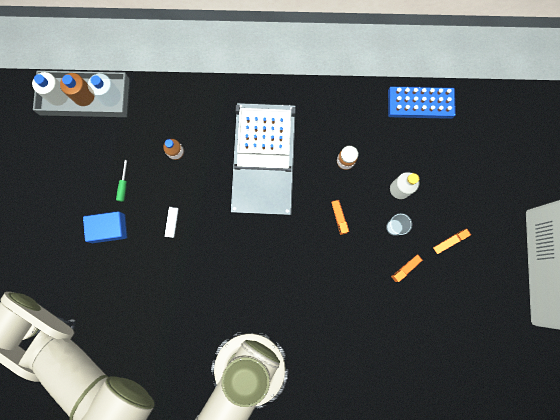

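View pics/wrist0.png

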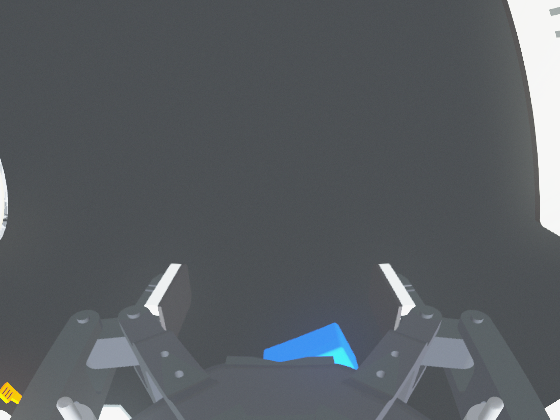

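```bash
cat > h.py <<'E'
import numpy as np,cv2,pickle
def K(p):
    f=p["image"].shape[0]/2/np.tan(np.radians(p["vfov"])/2)
    return np.array([[f,0,p["cx"]],[0,f,p["cy"]],[0,0,1.]])
def proj(p,X):
    return cv2.projectPoints(np.atleast_2d(np.float64(X)),np.float64(p["rvec"]),np.float64(p["tvec"]),K(p),None)[0][:,0]
def back(p,uv,z):  # uv list (col,row)
    R=cv2.Rodrigues(np.float64(p["rvec"]))[0];c=-R.T@np.float64(p["tvec"])
    uv=np.atleast_2d(np.float64(uv));d=(np.linalg.inv(K(p))@np.c_[uv,np.ones(len(uv))].T).T@R
    return c+d*((z-c[2])/d[:,2])[:,None]
E
python3 - <<'E'
from h import *
L=lambda n:pickle.load(open(f"pics/{n}0.pkl","rb"))
t=L("top");s=L("scene")
crops=[]
for p,(r,c),k in((t,(215,340),6),(s,(232,241),6)):
    crops.append(cv2.resize(p["image"][r-32:r+32,c-32:c+32,::-1],None,fx=k,fy=k,interpolation=cv2.INTER_CUBIC))
cv2.imwrite("pics/crop.png",np.hstack(crops))
cv2.imwrite("pics/crops.png",np.hstack([cv2.resize(t["image"][95:225,220:310,::-1],None,fx=4.4,fy=4.4,interpolation=cv2.INTER_CUBIC)]))
for n,uv in dict(w1=(340,212),w2=(402,268),w3=(452,241),samp=(263,160)).items(): print(n,back(t,uv,.01).round(3))
E
```

```text
w1 [[ 0.514 -0.289  0.01 ]]
w2 [[ 0.334 -0.492  0.01 ]]
w3 [[ 0.426 -0.658  0.01 ]]
samp [[ 0.686 -0.028  0.01 ]]
```

View pics/crop.png

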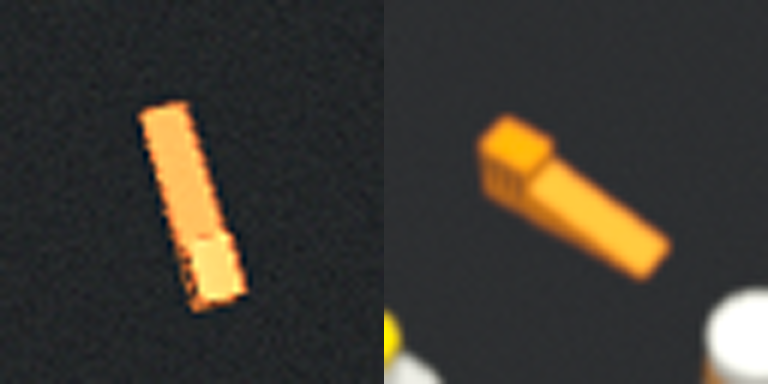

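View pics/crops.png

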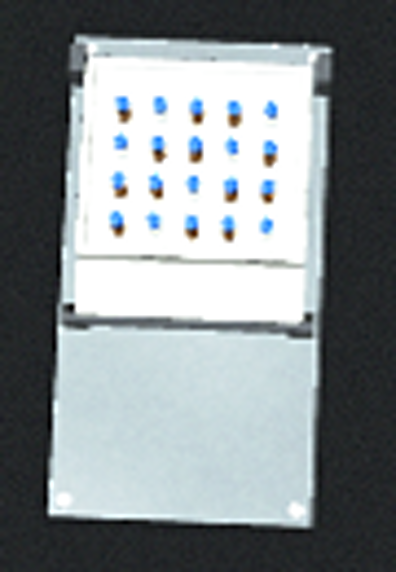

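```bash
cat >> h.py <<'E'
from scipy.optimize import minimize
def boxpts(x0,x1,w,z0a,z1a,z0b,z1b):
    return np.array([[x,y,z] for x,zs in((x0,(z0a,z1a)),(x1,(z0b,z1b))) for y in(-w/2,w/2) for z in zs])
WEDGE=[boxpts(-.0175,.0175,.024,0,.044,0,.044),boxpts(.0175,.0975,.024,0,.026,0,.004)]
def place(P,x,y,a,z=0):
    c,s=np.cos(a),np.sin(a);return P@np.array([[c,s,0],[-s,c,0],[0,0,1]])+[x,y,z]
def render(p,parts,sub=8):
    m=np.zeros(p["image"].shape[:2],np.float32);S=6
    h,w=m.shape
    big=None
    allp=np.vstack([proj(p,q) for q in parts]);lo=np.floor(allp.min(0)-3).astype(int);hi=np.ceil(allp.max(0)+3).astype(int)
    big=np.zeros(((hi-lo)[1]*S,(hi-lo)[0]*S),np.uint8)
    for q in parts:
        u=(proj(p,q)-lo+.5)*S-.5
        cv2.fillConvexPoly(big,cv2.convexHull(np.round(u*16).astype(np.int32)),1,shift=4)
    sm=big.reshape((hi-lo)[1],S,(hi-lo)[0],S).mean((1,3))
    x0,y0=np.maximum(lo,0);x1,y1=min(hi[0],w),min(hi[1],h)
    m[y0:y1,x0:x1]=sm[y0-lo[1]:y1-lo[1],x0-lo[0]:x1-lo[0]]
    return m
def fit(views,parts,x0,z=0):
    def cost(v): return sum(np.abs(render(p,[place(q,v[0],v[1],v[2],z) for q in parts])-m).sum() for p,m in views)
    best=None
    for k in(1,.3,.1):
        r=minimize(cost,x0,method="Nelder-Mead",options=dict(initial_simplex=np.array([x0]+[np.add(x0,np.eye(3)[i]*k*[.02,.02,.2][i]) for i in range(3)]),xatol=1e-5,fatol=.01));x0=r.x
    return r.x,r.fun
def orange(p,near,rad):
    im=p["image"].astype(float);r,g,b=im[...,0],im[...,1],im[...,2]
    m=np.clip((r-b-30)/60,0,1)
    yy,xx=np.mgrid[:im.shape[0],:im.shape[1]];m[np.hypot(xx-near[0],yy-near[1])>rad]=0
    return m
E
python3 - <<'E'
from h import *
L=lambda n:pickle.load(open(f"pics/{n}0.pkl","rb"))
t=L("top");s=L("scene")
mt=orange(t,(340,217),26);ms=orange(s,(241,234),26)
print(mt.sum(),ms.sum())
x0=[.475,-.297,np.radians(15)]
for v in([(t,mt)],[(s,ms)],[(t,mt),(s,ms)]):
    r,f=fit(v,WEDGE,x0);print(r[:2].round(4),np.degrees(r[2]).round(1),f)
# sampler plate: corners top
def sub(p,poly):pass
uv=np.array([(50,515),(312,526),(330,46),(74,37)])/4.4+[220,95]-.4
X=back(t,uv,.01);print(X.round(4))
mod=np.array([(-.15,.1),(-.15,-.1),(.23,-.1),(.23,.1)])
A=X[:,:2];ac=A.mean(0);mc=mod.mean(0)
U,_,Vt=np.linalg.svd((mod-mc).T@(A-ac));R=(U@Vt).T
o=ac-R@mc;print("sampler",o,np.degrees(np.arctan2(R[1,0],R[0,0])),(mod@R.T+o-A).round(4).tolist())
print(proj(s,np.c_[mod@R.T+o,[.01]*4]).round(1))
cv2.imwrite("pics/crs.png",cv2.resize(s["image"][180:285,265:400,::-1],None,fx=5,fy=5,interpolation=cv2.INTER_CUBIC))
E
```

```text
314.16666666666663 392.7833333333333
[ 0.4605 -0.2963] 15.0 27.97222215496004
[ 0.4602 -0.2941] 16.8 71.67222254921992
[ 0.4602 -0.2956] 15.0 112.32777787794669
[[ 0.5067  0.0739  0.01  ]
 [ 0.503  -0.1243  0.01  ]
 [ 0.8816 -0.1309  0.01  ]
 [ 0.8843  0.069   0.01  ]]
sampler [ 0.65391617 -0.02745573] -0.8841154929631403 [[-0.0013, 0.001], [-0.0006, -0.0009], [0.0007, -0.0001], [0.0011, -0.0]]
[[314.3 188. ]
 [274.8 213.4]
 [349.  278.9]
 [389.1 247.4]]
```

View pics/crs.png

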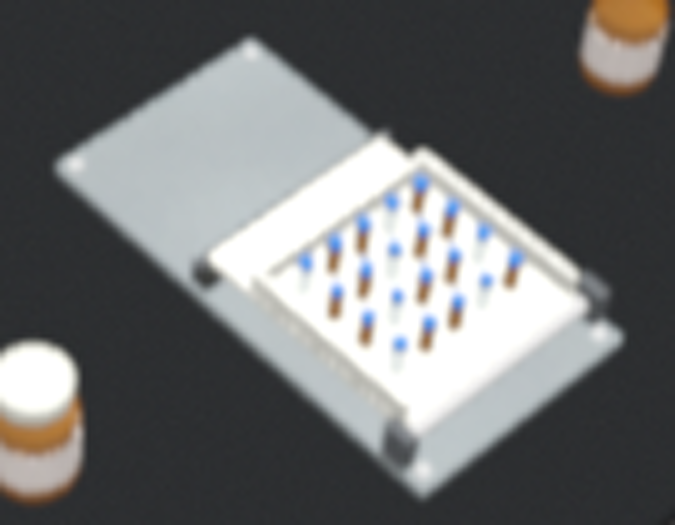

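{"fn": "carry_out", "kwargs": {
  "plan": [
    [[0, 0, 0], [0, -8.1, 0], 0.0854],
    [[0, 0, 0], [0, -8.1, 0], 0.0854],
    [[0, 0, 0], [0, -8.1, 0], 0.0854],
    [[0, 0, 0], [0, -8.1, 0], 0.0854]
  ],
  "force": 40
}}

```text
time_s: 1.1
position: [0.1656, 0.5245, 0.2313]
tool_rot: [[-0.261, 0.0, -0.965], [0.965, -0.0, -0.261], [-0.0, -1.0, -0.0]]
ft_force: [0.2, -0.9, 0.9]
grip_width: 0.0853
```

```bash
cat > go.py <<'E'
import sys,numpy as np
from rig import env
o=env.observe();p=np.array(o["position"]);R=np.array(o["tool_rot"])
t=np.array([float(a) for a in sys.argv[1:4]])
d=R.T@(t-p);print("pos",p.round(4),"yaw x",np.degrees(np.arctan2(R[1,0],R[0,0])).round(2),"tilt",R[:,1].round(3))
print("ft",np.round(o["ft_force"],1),"grip",round(o["grip_width"],4),"t",round(o["time_s"],2),"q",np.round(o["q"],1))
print("tool shift",d.round(4))
E
python3 go.py 0.38 0.2 0.231;python3 go.py 0.46 -0.296 0.231
```

```text
pos [0.1656 0.5245 0.2313] yaw x 105.15 tilt [ 0. -0. -1.]
ft [ 0.2 -0.9  0.9] grip 0.0853 t 1.1 q [ 60.1  21.8  74.3  -0.   83.9 -45. ]
tool shift [-3.692e-01  3.000e-04 -1.222e-01]
pos [0.1656 0.5245 0.2313] yaw x 105.15 tilt [ 0. -0. -1.]
ft [ 0.2 -0.9  0.9] grip 0.0853 t 1.1 q [ 60.1  21.8  74.3  -0.   83.9 -45. ]
tool shift [-8.689e-01  3.000e-04 -6.980e-02]
```

{"fn": "carry_out", "kwargs": {
  "plan": [
    [[-0.046, 0, -0.0153], [0, 0, 0], 0.0854],
    [[-0.046, 0, -0.0153], [0, 0, 0], 0.0854],
    [[-0.046, 0, -0.0153], [0, 0, 0], 0.0854],
    [[-0.046, 0, -0.0153], [0, 0, 0], 0.0854],
    [[-0.046, 0, -0.0153], [0, 0, 0], 0.0854],
    [[-0.046, 0, -0.0153], [0, 0, 0], 0.0854],
    [[-0.046, 0, -0.0153], [0, 0, 0], 0.0854],
    [[-0.046, 0, -0.0153], [0, 0, 0], 0.0854]
  ]
}}

```text
time_s: 2.1
position: [0.379, 0.1988, 0.2315]
tool_rot: [[-0.257, 0.001, -0.966], [0.966, 0.0, -0.257], [0.0, -1.0, -0.001]]
ft_force: [0.8, 0.9, 0.7]
grip_width: 0.0855
```

{"fn": "carry_out", "kwargs": {
  "plan": [
    [[-0.0416, 0, 0.0044], [0, 0, 0], 0.0854],
    [[-0.0416, 0, 0.0044], [0, 0, 0], 0.0854],
    [[-0.0416, 0, 0.0044], [0, 0, 0], 0.0854],
    [[-0.0416, 0, 0.0044], [0, 0, 0], 0.0854],
    [[-0.0416, 0, 0.0044], [0, 0, 0], 0.0854],
    [[-0.0416, 0, 0.0044], [0, 0, 0], 0.0854],
    [[-0.0416, 0, 0.0044], [0, 0, 0], 0.0854],
    [[-0.0416, 0, 0.0044], [0, 0, 0], 0.0854]
  ]
}}

```text
time_s: 3.1
position: [0.4299, -0.1319, 0.2315]
tool_rot: [[-0.257, 0.0, -0.967], [0.967, -0.0, -0.257], [-0.0, -1.0, -0.0]]
ft_force: [1.7, 0.4, -0.7]
grip_width: 0.0854
```

```bash
python3 go.py 0.46 -0.296 0.231
```

```text
pos [ 0.4299 -0.1319  0.2315] yaw x 104.87 tilt [ 0. -0. -1.]
ft [ 1.7  0.4 -0.7] grip 0.0854 t 3.1 q [ -32.2   11.7   89.2    0.    79.1 -137.1]
tool shift [-0.1664  0.0005  0.013 ]
```

{"fn": "carry_out", "kwargs": {
  "plan": [
    [[-0.0416, 0, 0.0033], [0, 0, 0], 0.0854],
    [[-0.0416, 0, 0.0033], [0, 0, 0], 0.0854],
    [[-0.0416, 0.02, 0.0033], [0, 0, 0], 0.0854],
    [[-0.0416, 0.02, 0.0033], [0, 0, 0], 0.0854],
    [[0, 0.04, 0], [0, 0, 0], 0.0854],
    [[0, 0.02, 0], [0, 0, 0], 0.0854],
    [[0, 0, 0], [0, 0, 0], 0.0854]
  ]
}}

```text
time_s: 3.98
position: [0.4593, -0.2943, 0.1302]
tool_rot: [[-0.257, -0.002, -0.967], [0.967, 0.002, -0.257], [0.003, -1.0, 0.001]]
ft_force: [-0.1, -1.2, -0.2]
grip_width: 0.0851
```

```bash
cat >> h.py <<'E'
def wpix(p,o,X):  # world->wrist pixel
    R=np.array(o["tool_rot"]);T=np.array(p["tool_from_camera"])
    c=(np.atleast_2d(X)-np.array(o["position"]))@R
    c=(c-T[:3,3])@T[:3,:3]
    f=p["image"].shape[0]/2/np.tan(np.radians(p["vfov"])/2)
    r=np.hypot(c[:,0],c[:,1]);th=np.arctan2(r,c[:,2])
    return np.c_[p["cx"]+f*th*c[:,0]/r,p["cy"]+f*th*c[:,1]/r]
E
cat > look.py <<'E'
import sys,json
from h import *
from rig import env
# args: name wx wy wyawdeg wz
o=env.observe();p=env.get_image("wrist");im=p["image"][:,:,::-1].copy()
x,y,a,z=[float(v) for v in sys.argv[2:6]]
for q in WEDGE:
    u=wpix(p,o,place(q,x,y,np.radians(a),z))
    for i,j in((0,1),(0,2),(1,3),(2,3),(4,5),(4,6),(5,7),(6,7),(0,4),(1,5),(2,6),(3,7)):
        cv2.line(im,tuple(int(v) for v in np.round(u[i]*8)),tuple(int(v) for v in np.round(u[j]*8)),(0,255,0),1,cv2.LINE_AA,3)
so=(0.654,-.0275,np.radians(-.9))
P=place(np.array([[-.15,.1,.01],[-.15,-.1,.01],[.23,-.1,.01],[.23,.1,.01],[-.15,0,.01],[.0,0,.01],[-.005,-.096,.022],[-.005,.096,.022]]),*so)
u=wpix(p,o,P)
for i,j in((0,1),(1,2),(2,3),(3,0),(4,5),(6,7)):
    cv2.line(im,tuple(int(v) for v in np.round(u[i]*8)),tuple(int(v) for v in np.round(u[j]*8)),(255,0,255),1,cv2.LINE_AA,3)
cv2.imwrite(f"pics/{sys.argv[1]}.png",np.hstack([im]))
cv2.imwrite(f"pics/{sys.argv[1]}_raw.png",p["image"][:,:,::-1])
E
python3 look.py w1 .4602 -.2956 15 0; python3 go.py 0.46 -0.2956 0.03
```

```text
pos [ 0.4598 -0.2947  0.1315] yaw x 104.88 tilt [-0.  0. -1.]
ft [-0.5  0.2  1.1] grip 0.0856 t 4.03 q [ -45.1   26.8   84.    -0.    69.3 -150. ]
tool shift [-0.0009  0.1015  0.    ]
```

View pics/w1.png

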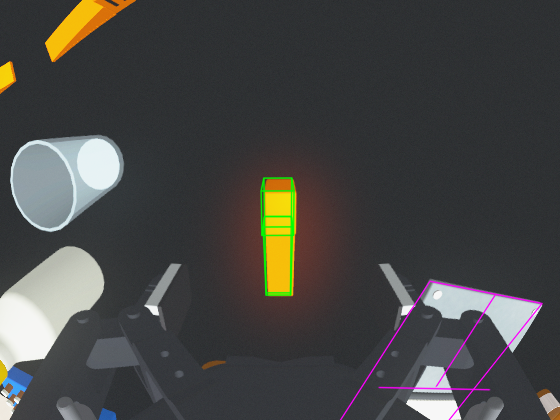

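{"fn": "carry_out", "kwargs": {
  "plan": [
    [[-0.001, 0.04, 0], [0, 0, 0], 0.0854],
    [[0, 0.04, 0], [0, 0, 0], 0.0854],
    [[0, 0.03, 0], [0, 0, 0], 0.0854],
    [[0, 0.012, 0], [0, 0, 0], 0.0854],
    [[0, 0, 0], [0, 0, 0], 0.05],
    [[0, 0, 0], [0, 0, 0], 0.015],
    [[0, 0, 0], [0, 0, 0], 0.015],
    [[0, 0, 0], [0, 0, 0], 0.015]
  ],
  "force": 60
}}

```text
time_s: 5.03
position: [0.4604, -0.296, 0.0104]
tool_rot: [[-0.257, 0.001, -0.966], [0.966, -0.001, -0.257], [-0.002, -1.0, -0.001]]
ft_force: [-1.1, 0.3, 7.0]
grip_width: 0.0232
```

{"fn": "carry_out", "kwargs": {
  "plan": [
    [[0, 0, 0], [0, 0, 0], 0.015],
    [[0, 0, 0], [0, 0, 0], 0.015],
    [[0, 0, 0], [0, 0, 0], 0.015],
    [[0, 0, 0], [0, 0, 0], 0.015]
  ]
}}

```text
time_s: 5.52
position: [0.4604, -0.2959, 0.0104]
tool_rot: [[-0.257, 0.001, -0.966], [0.966, -0.001, -0.257], [-0.002, -1.0, -0.001]]
ft_force: [-1.2, 0.5, 5.8]
grip_width: 0.0233
```

```bash
python3 look.py w2 .4602 -.2956 15 0; python3 go.py 0.46 -0.2956 0.13
```

```text
pos [ 0.4604 -0.296   0.0104] yaw x 104.88 tilt [ 0.001 -0.001 -1.   ]
ft [0.3 1.4 6.2] grip 0.0232 t 5.58 q [ -45.1   36.3   91.1    0.    52.5 -150. ]
tool shift [ 0.0003 -0.1196  0.0002]
```

View pics/w2.png

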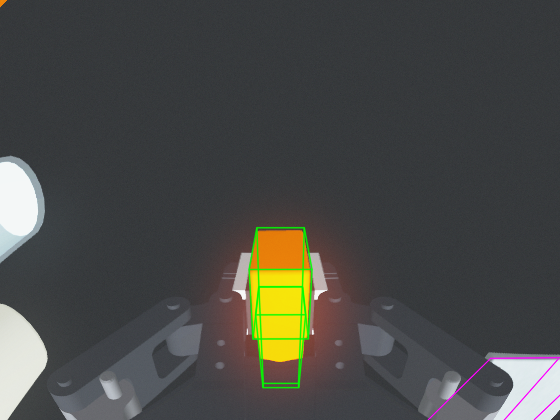

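{"fn": "carry_out", "kwargs": {
  "plan": [
    [[0, -0.02, 0], [0, 0, 0], 0.015],
    [[0, -0.04, 0], [0, 0, 0], 0.015],
    [[0, 0, 0], [0, 5.3, 0], 0.015],
    [[0, 0, 0], [0, 5.3, 0], 0.015],
    [[0, 0, 0], [0, 5.2, 0], 0.015],
    [[0, 0, 0], [0, 0, 0], 0.015]
  ]
}}

```text
time_s: 6.32
position: [0.46, -0.2956, 0.0695]
tool_rot: [[0.015, 0.0, -1.0], [1.0, -0.0, 0.015], [-0.0, -1.0, -0.0]]
ft_force: [0.2, 0.0, -1.1]
grip_width: 0.023
```

```bash
python3 go.py 0.534 -0.0256 0.070
```

```text
pos [ 0.46   -0.2956  0.0695] yaw x 89.13 tilt [ 0. -0. -1.]
ft [ 0.2  0.  -1.1] grip 0.023 t 6.33 q [ -45.1   31.3   88.1   -0.    60.6 -134.3]
tool shift [ 0.2711 -0.0005 -0.0699]
```

{"fn": "carry_out", "kwargs": {
  "plan": [
    [[0.02, 0, 0], [0, 0, 0], 0.015],
    [[0.045, 0, -0.014], [0, 0, 0], 0.015],
    [[0.045, 0, -0.014], [0, 0, 0], 0.015],
    [[0.045, 0, -0.014], [0, 0, 0], 0.015],
    [[0.045, 0, -0.014], [0, 0, 0], 0.015],
    [[0.045, 0, -0.014], [0, 0, 0], 0.015],
    [[0.026, 0, 0], [0, 0, 0], 0.015],
    [[0, 0, 0], [0, 0, 0], 0.015]
  ]
}}

```text
time_s: 7.32
position: [0.5337, -0.0234, 0.0693]
tool_rot: [[0.012, -0.001, -1.0], [1.0, 0.0, 0.012], [0.0, -1.0, 0.001]]
ft_force: [-0.3, 0.4, -1.4]
grip_width: 0.0234
```

```bash
python3 go.py 0.534 -0.0256 0.0208; python3 look.py w3 .534 -.0256 -.9 .06; python3 - <<'E'
from h import *
from rig import env
for n in("top","scene"):
    p=env.get_image(n);pickle.dump(p,open(f"pics/{n}3.pkl","wb"))
    r,c=((190,262) if n=="top" else (215,310))
    cv2.imwrite(f"pics/{n}3.png",cv2.resize(p["image"][r-60:r+60,c-65:c+65,::-1],None,fx=4.5,fy=4.5,interpolation=cv2.INTER_CUBIC))
E
```

```text
pos [ 0.5337 -0.0234  0.0693] yaw x 89.34 tilt [-0.001  0.    -1.   ]
ft [-0.3  0.4 -1.4] grip 0.0234 t 7.33 q [ -15.2   30.3   90.2    0.    59.5 -104.6]
tool shift [-0.0023  0.0485 -0.0004]
```

View pics/w3.png

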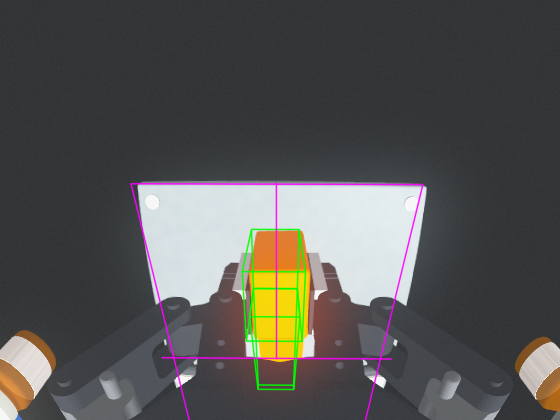

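View pics/scene3.png

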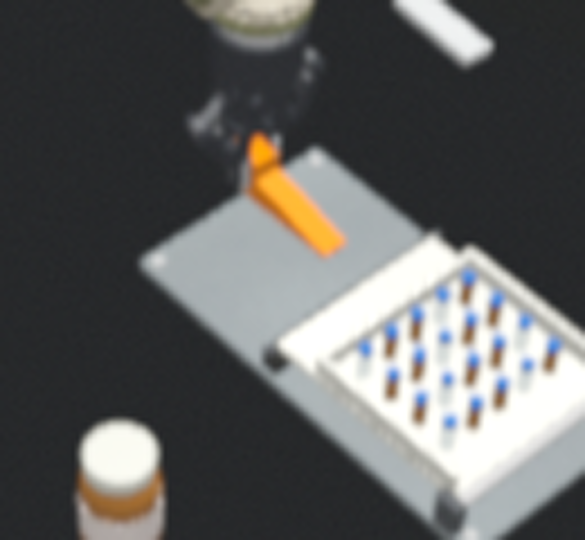

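View pics/top3.png

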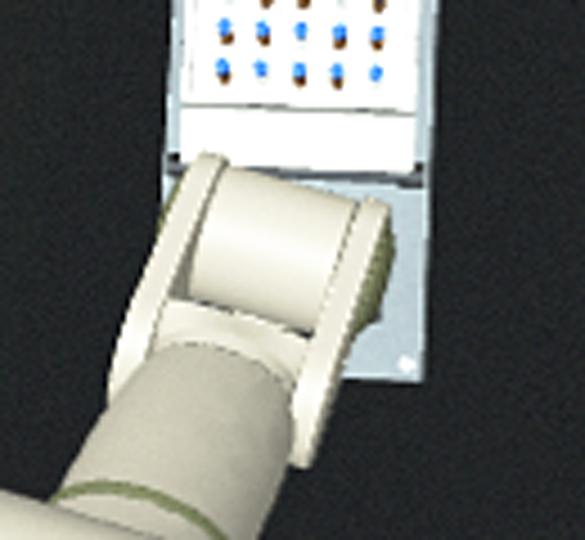

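{"fn": "carry_out", "kwargs": {
  "plan": [
    [[0, 0.02, 0], [0, 0, 0], 0.015],
    [[0, 0.018, 0], [0, 0, 0], 0.015],
    [[0, 0.007, 0], [0, 0, 0], 0.015],
    [[0, 0.002, 0], [0, 0, 0], 0.015],
    [[0, 0, 0], [0, 0, 0], 0.015]
  ]
}}

```text
time_s: 8.1
position: [0.5346, -0.0261, 0.0227]
tool_rot: [[0.016, 0.001, -1.0], [1.0, -0.0, 0.016], [-0.0, -1.0, -0.001]]
ft_force: [-0.7, 0.1, -0.3]
grip_width: 0.0233
```

{"fn": "carry_out", "kwargs": {
  "plan": [
    [[0, 0.001, 0], [0, 0, 0], 0.015],
    [[0, 0, 0], [0, 0, 0], 0.015]
  ]
}}

```text
time_s: 8.35
position: [0.5345, -0.0258, 0.0216]
tool_rot: [[0.016, 0.0, -1.0], [1.0, -0.0, 0.016], [-0.0, -1.0, -0.0]]
ft_force: [0.3, -0.5, -1.1]
grip_width: 0.0236
```

{"fn": "carry_out", "kwargs": {
  "plan": [
    [[0, 0.001, 0], [0, 0, 0], 0.015],
    [[0, 0, 0], [0, 0, 0], 0.015]
  ]
}}

```text
time_s: 8.6
position: [0.5344, -0.0258, 0.0204]
tool_rot: [[0.016, 0.0, -1.0], [1.0, -0.0, 0.016], [-0.0, -1.0, -0.0]]
ft_force: [-0.0, 0.1, -0.6]
grip_width: 0.0233
```

{"fn": "carry_out", "kwargs": {
  "plan": [
    [[0, 0.001, 0], [0, 0, 0], 0.015],
    [[0, 0, 0], [0, 0, 0], 0.015]
  ]
}}

```text
time_s: 8.85
position: [0.5345, -0.0258, 0.0204]
tool_rot: [[0.016, 0.001, -1.0], [1.0, -0.0, 0.016], [-0.0, -1.0, -0.001]]
ft_force: [-4.1, 0.4, 11.2]
grip_width: 0.023
```

{"fn": "carry_out", "kwargs": {
  "plan": [
    [[0, -0.0004, -0.004], [0, 0, 0], 0.015],
    [[0, 0, -0.008], [0, 0, 0], 0.015],
    [[0, 0, -0.008], [0, 0, 0], 0.015],
    [[0, 0, -0.008], [0, 0, 0], 0.015],
    [[0, 0, -0.008], [0, 0, 0], 0.015],
    [[0, 0, -0.004], [0, 0, 0], 0.015],
    [[0, 0, 0], [0, 0, 0], 0.015]
  ]
}}

```text
time_s: 9.72
position: [0.5745, -0.0264, 0.0204]
tool_rot: [[0.016, 0.0, -1.0], [1.0, -0.0, 0.016], [-0.0, -1.0, -0.0]]
ft_force: [-2.1, -0.1, 5.4]
grip_width: 0.0235
```

```bash
cat > see.py <<'E'
import sys
from h import *
from rig import env
n=sys.argv[1]
o=env.observe();p=env.get_image("scene");pickle.dump(p,open(f"pics/{n}.pkl","wb"))
cv2.imwrite(f"pics/{n}.png",cv2.resize(p["image"][180:260,275:385,::-1],None,fx=7,fy=7,interpolation=cv2.INTER_CUBIC))
print(o["position"].round(4) if hasattr(o["position"],"round") else o["position"],o["ft_force"])
E
python3 see.py s4; python3 look.py w4 .578 -.026 -.9 .01
```

```text
[ 0.5745 -0.0264  0.0204] [-2.08571778 -0.08077878  5.4067255 ]
```

View pics/s4.png

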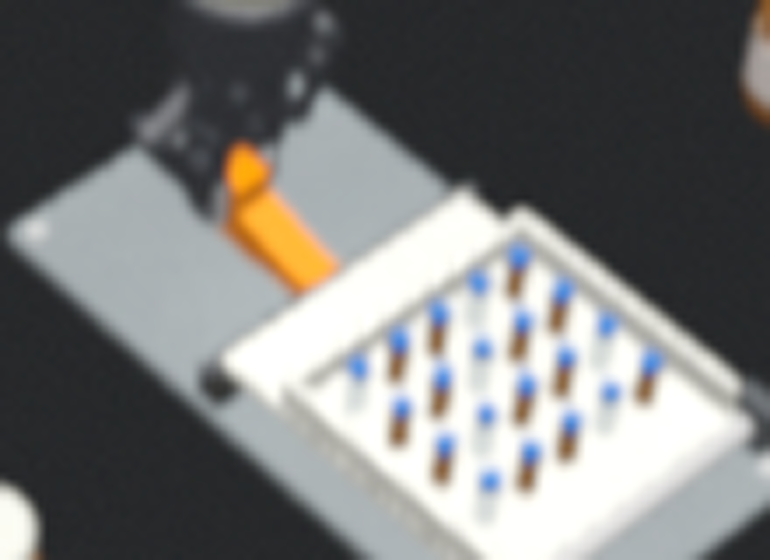

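View pics/w4.png

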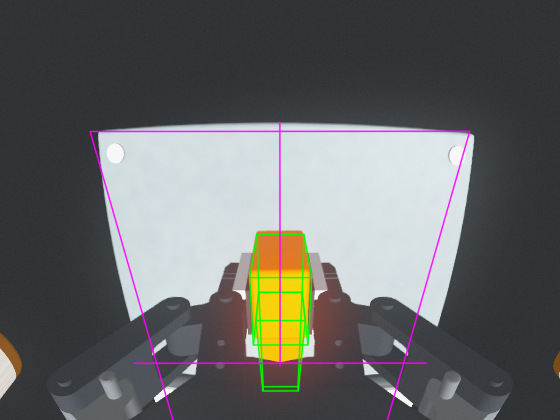

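{"fn": "carry_out", "kwargs": {
  "plan": [
    [[0, 0, -0.003], [0, 0, 0], 0.015],
    [[0, 0, -0.003], [0, 0, 0], 0.015],
    [[0, 0, 0], [0, 0, 0], 0.015]
  ]
}}

```text
time_s: 10.2
position: [0.5803, -0.0265, 0.0204]
tool_rot: [[0.016, 0.0, -1.0], [1.0, -0.0, 0.016], [-0.0, -1.0, -0.0]]
ft_force: [-3.3, -1.0, 6.6]
grip_width: 0.0229
```

{"fn": "carry_out", "kwargs": {
  "plan": [
    [[0, 0, -0.002], [0, 0, 0], 0.015],
    [[0, 0, 0], [0, 0, 0], 0.015]
  ]
}}

```text
time_s: 10.45
position: [0.5821, -0.0265, 0.0204]
tool_rot: [[0.016, -0.0, -1.0], [1.0, -0.0, 0.016], [-0.0, -1.0, 0.0]]
ft_force: [-3.9, -0.6, 7.3]
grip_width: 0.0231
```

{"fn": "carry_out", "kwargs": {
  "plan": [
    [[0, 0, -0.002], [0, 0, 0], 0.015],
    [[0, 0, 0], [0, 0, 0], 0.015]
  ]
}}

```text
time_s: 10.7
position: [0.5841, -0.0266, 0.0204]
tool_rot: [[0.016, -0.0, -1.0], [1.0, -0.0, 0.016], [-0.0, -1.0, 0.0]]
ft_force: [-4.7, 0.0, 8.3]
grip_width: 0.023
```

{"fn": "carry_out", "kwargs": {
  "plan": [
    [[0, 0, -0.002], [0, 0, 0], 0.015],
    [[0, 0, 0], [0, 0, 0], 0.015]
  ]
}}

```text
time_s: 10.95
position: [0.5855, -0.0265, 0.0204]
tool_rot: [[0.016, -0.002, -1.0], [1.0, -0.0, 0.016], [-0.0, -1.0, 0.002]]
ft_force: [-6.5, 0.3, 9.3]
grip_width: 0.0232
```

{"fn": "carry_out", "kwargs": {
  "plan": [
    [[0, 0, -0.002], [0, 0, 0], 0.015],
    [[0, 0, 0], [0, 0, 0], 0.015]
  ]
}}

```text
time_s: 11.2
position: [0.586, -0.0265, 0.0204]
tool_rot: [[0.016, -0.005, -1.0], [1.0, 0.0, 0.016], [0.0, -1.0, 0.005]]
ft_force: [-14.3, -0.6, 12.6]
grip_width: 0.0235
```

{"fn": "carry_out", "kwargs": {
  "plan": [
    [[0, 0, -0.002], [0, 0, 0], 0.015],
    [[0, 0, 0], [0, 0, 0], 0.015]
  ]
}}

```text
time_s: 11.45
position: [0.5879, -0.0264, 0.0204]
tool_rot: [[0.016, -0.006, -1.0], [1.0, 0.0, 0.016], [0.0, -1.0, 0.006]]
ft_force: [-15.3, -0.1, 13.8]
grip_width: 0.0233
```

```bash
python3 see.py s5; python3 go.py .6 -.0265 .0204; python3 look.py w5 .587 -.0265 -.9 .01
```

```text
[ 0.5879 -0.0264  0.0204] [-15.33276801  -0.13871786  13.804918  ]
pos [ 0.5879 -0.0264  0.0204] yaw x 89.1 tilt [-0.006  0.    -1.   ]
ft [-14.6  -0.4  13.8] grip 0.0232 t 11.5 q [-1.410e+01  3.850e+01  8.330e+01 -1.000e-01  5.850e+01 -1.031e+02]
tool shift [ 0.0001 -0.0001 -0.0121]
```

View pics/s5.png

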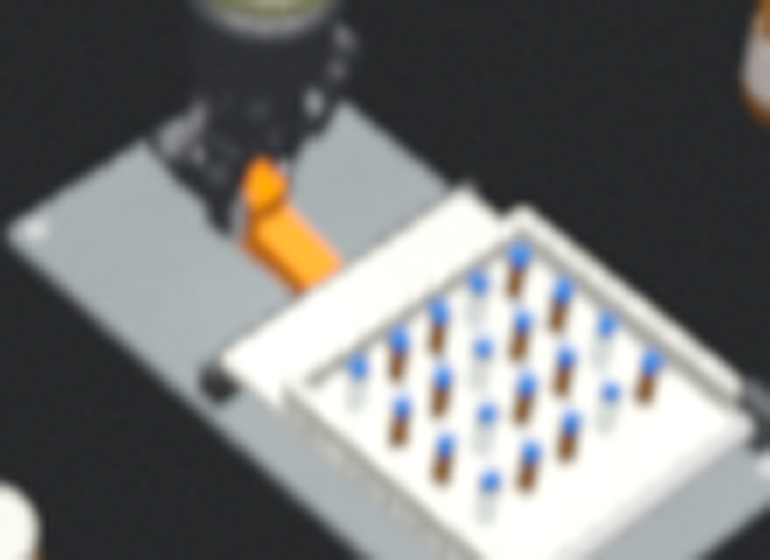

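View pics/w5.png

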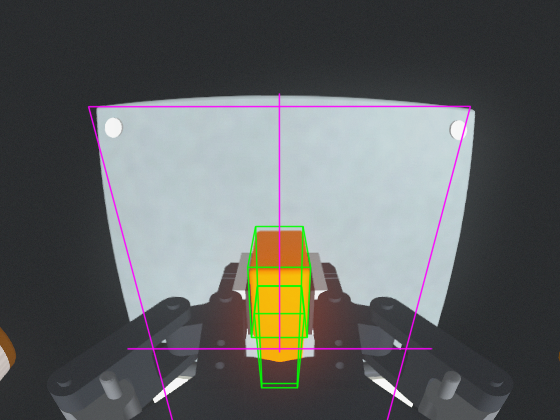

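{"fn": "carry_out", "kwargs": {
  "plan": [
    [[0, -0.0002, -0.002], [0, 0, 0], 0.015],
    [[0, 0, 0], [0, 0, 0], 0.015],
    [[0, 0, -0.002], [0, 0, 0], 0.015],
    [[0, 0, 0], [0, 0, 0], 0.015]
  ]
}}

```text
time_s: 12.05
position: [0.592, -0.0264, 0.0204]
tool_rot: [[0.016, -0.005, -1.0], [1.0, 0.001, 0.016], [0.001, -1.0, 0.005]]
ft_force: [-14.1, 0.2, 12.4]
grip_width: 0.0232
```

{"fn": "carry_out", "kwargs": {
  "plan": [
    [[0, -0.0002, -0.002], [0, 0, 0], 0.015],
    [[0, 0, 0], [0, 0, 0], 0.015],
    [[0, 0, -0.002], [0, 0, 0], 0.015],
    [[0, 0, 0], [0, 0, 0], 0.015]
  ]
}}

```text
time_s: 12.55
position: [0.5961, -0.0264, 0.0204]
tool_rot: [[0.016, -0.005, -1.0], [1.0, 0.001, 0.016], [0.0, -1.0, 0.005]]
ft_force: [-12.4, -0.9, 9.6]
grip_width: 0.0233
```

```bash
python3 see.py s6; python3 go.py .6 -.0265 .0204
```

```text
[ 0.5961 -0.0264  0.0204] [-12.35280479  -0.90318957   9.61084845]
pos [ 0.5961 -0.0264  0.0204] yaw x 89.1 tilt [-0.005  0.001 -1.   ]
ft [-12.3  -0.4  10.2] grip 0.0238 t 12.6 q [ -13.9   39.1   81.9   -0.    59.3 -103. ]
tool shift [ 0.     -0.     -0.0039]
```

View pics/s6.png

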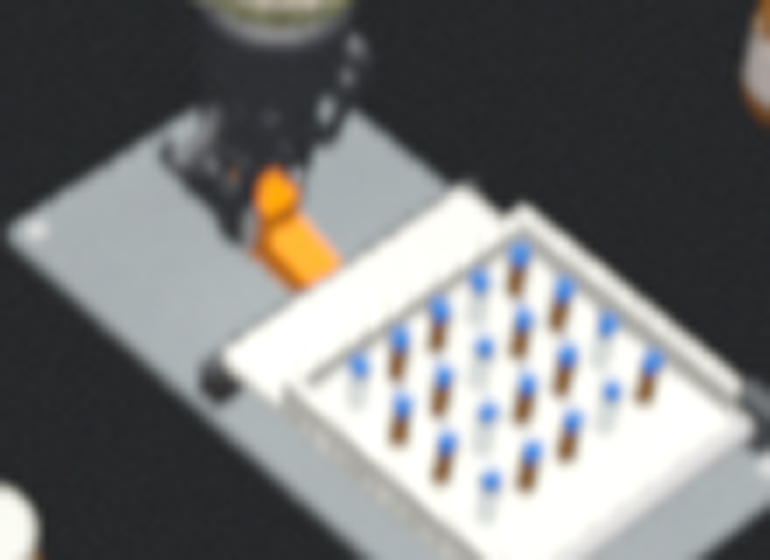

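{"fn": "carry_out", "kwargs": {
  "plan": [
    [[0, 0, -0.002], [0, 0, 0], 0.015],
    [[0, 0, 0], [0, 0, 0], 0.015],
    [[0, 0, -0.002], [0, 0, 0], 0.015],
    [[0, 0, 0], [0, 0, 0], 0.015],
    [[0, 0, 0], [0, 0, 0], 0.015]
  ]
}}

```text
time_s: 13.22
position: [0.6002, -0.0265, 0.0204]
tool_rot: [[0.016, -0.005, -1.0], [1.0, 0.001, 0.016], [0.001, -1.0, 0.005]]
ft_force: [-11.8, -0.3, 8.9]
grip_width: 0.0232
```

```bash
python3 see.py s7; python3 go.py .6 -.0265 .0204; python3 look.py w7 .6 -.0265 -.9 .01; cat > reg.py <<'E'
from h import *
from scipy.ndimage import map_coordinates
L=lambda n:pickle.load(open(f"pics/{n}.pkl","rb"))
p=L("scene0");S=(.654,-.0255,np.radians(-.9))
a=L("scene0")["image"].astype(np.float32).mean(2)
for n in("s4","s5","s6","s7"):
    b=L(n)["image"].astype(np.float32).mean(2);out=[]
    for xs in(0,.06,.09,.12,.15):
      # points grid on patch near tray x=xs
      if xs==0: P=[[x,y,.034] for x in np.linspace(-.014,.004,10) for y in np.r_[np.linspace(-.085,-.03,60),np.linspace(.03,.085,60)]]
      else: P=[[x,y,.05] for x in np.linspace(xs-.012,xs+.012,14) for y in np.linspace(-.08,.08,120)]
      P=place(np.array(P),*S)
      def samp(im,z): 
        u=proj(p,P+[0,0,z]);return map_coordinates(im,[u[:,1],u[:,0]],order=3)
      z=np.arange(-.004,.0121,.0002)
      r=samp(a,0);c=[((samp(b,k)-r)**2).mean() for k in z];i=int(np.argmin(c));out.append(round(z[i]*1000,1))
    print(n,"rise mm at x=0,.06,.09,.12,.15:",out)
E
python3 reg.py
```

```text
[ 0.6002 -0.0265  0.0204] [-11.75965137  -0.26208249   8.89659072]
pos [ 0.6002 -0.0265  0.0204] yaw x 89.1 tilt [-0.005  0.001 -1.   ]
ft [-11.9   0.4   9.8] grip 0.0233 t 13.28 q [ -13.8   39.4   81.2   -0.    59.7 -102.9]
tool shift [-0.     -0.      0.0002]
s4 rise mm at x=0,.06,.09,.12,.15: [np.float64(-2.6), np.float64(-1.0), np.float64(0.8), np.float64(0.2), np.float64(0.4)]
s5 rise mm at x=0,.06,.09,.12,.15: [np.float64(-2.4), np.float64(-1.0), np.float64(1.2), np.float64(0.4), np.float64(0.4)]
s6 rise mm at x=0,.06,.09,.12,.15: [np.float64(0.0), np.float64(1.0), np.float64(2.0), np.float64(1.4), np.float64(0.8)]
s7 rise mm at x=0,.06,.09,.12,.15: [np.float64(1.0), np.float64(1.6), np.float64(2.8), np.float64(1.6), np.float64(1.2)]
```

View pics/s7.png

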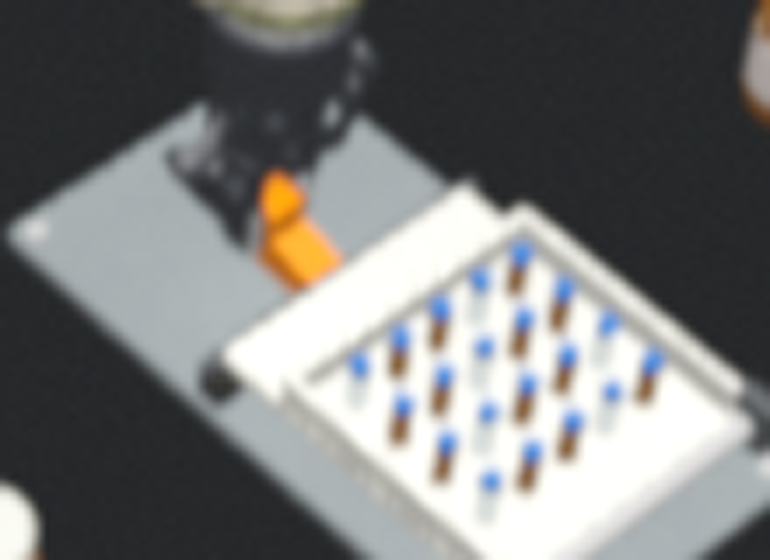

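View pics/w7.png

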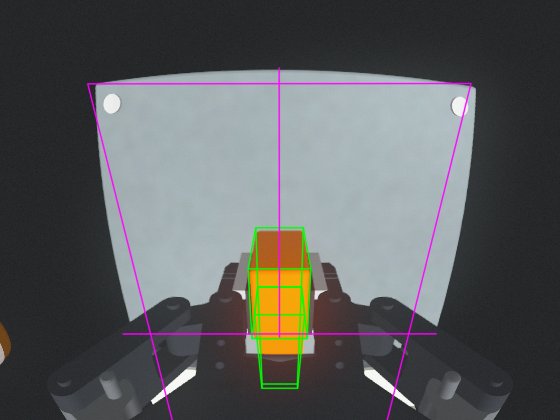

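{"fn": "carry_out", "kwargs": {
  "plan": [
    [[0, 0, 0], [0, 0, 0], 0.015],
    [[0, 0, 0], [0, 0, 0], 0.015],
    [[0, 0, 0], [0, 0, 0], 0.015],
    [[0, 0, 0], [0, 0, 0], 0.015]
  ]
}}

```text
time_s: 13.82
position: [0.6002, -0.0265, 0.0204]
tool_rot: [[0.016, -0.005, -1.0], [1.0, 0.001, 0.016], [0.0, -1.0, 0.005]]
ft_force: [-12.2, -0.0, 10.8]
grip_width: 0.0236
```

```bash
python3 see.py s8; sed -i 's/"s7"):/"s7","s8"):/' reg.py; python3 reg.py | tail -1; python3 go.py .6 -.0265 .0204; python3 -c "
from rig import env
print(env.close_job())"
```

```text
[ 0.6002 -0.0265  0.0204] [-12.20912899  -0.04967433  10.76784105]
s8 rise mm at x=0,.06,.09,.12,.15: [np.float64(1.0), np.float64(1.6), np.float64(2.8), np.float64(1.6), np.float64(1.2)]
pos [ 0.6002 -0.0265  0.0204] yaw x 89.1 tilt [-0.005  0.001 -1.   ]
ft [-12.    0.1  10. ] grip 0.0232 t 13.88 q [ -13.8   39.4   81.2   -0.    59.7 -102.9]
tool shift [-0.     -0.      0.0002]
the job is handed in; nothing more can be done
None
```

I picked up the leftmost of the three orange wedges, set it flat on the apron, pushed it straight in under the bar, and handed the job in at 13.9 s while still gripping it. No verdict was reported.

- **Lift:** The push force rose at TCP x ≈ 0.5855. I went about 14.7 mm further, which by the given slope (3.6 mm per mm) is about 4.1 mm of lift. The scene picture gave about 3.6 mm at the bar, compared with the picture taken just before contact.
- **Image check disagreement:** Compared with the very first picture, that same image check gave only 1.0 mm. It already read -2.6 mm before the wedge touched the bar, so I put that down to a constant offset. The readings further back on the tray were also uneven.
- **Wedge at the end:** The arm was at rest, with the jaws closed to 23 mm at 60 N. The TCP height matched the wedge lying flat, with a tilt of 0.005 rad. The wrist showed a steady push of about 12 N.
- **Position across the plate:** The wrist view put the middle of the plate about 4 mm to the left of my fit from the first pictures, and turned about 1 degree. I did not correct for this because it is well inside the allowed range.
- **Bystanders:** I did not check each one's position again. Nothing in the pictures or forces suggested contact with them, or between the robot and the tray.

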